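# Isolate the rotator drive and hold its snap ring spread at the axle groove

### The arm

A 6-joint arm with a two-finger parallel gripper is mounted at the origin on the work surface. World frame = base frame: x ahead of the robot, y to its left, z up, the work surface at z = 0. Lengths are in m, angles in rad, forces in N, time in s.
With the tool pointing down it reaches from about 0.35 to 0.925 m from the base axis. Payload 6.4 kg.
Tool frame: the origin (TCP) lies on the centre line of the jaws, within the pads' length; the fingertips stand 11 mm ahead of it and the grasp point (between the pads) lies 8 mm behind it; z points along the fingers, y is the line along which they close (so a half turn about z gives the same grasp; the last joint's range is limited). The gripper opens to 94 mm and grips with 3 to 60 N. Pads are 16 mm wide; open, the fingers measure 119 mm over their backs; the gripper's body (75 mm by 177 mm) begins 78 mm behind the grasp point.
Start: joints at [1.173, 0.245, 1.558, -0, 1.339, -0.174], TCP at [0.144, 0.634, 0.216] pointing down, gripper open.
Joint ranges: [-3.13, 3.13], [-1.02, 2.26], [0.13, 2.54], [-0.95, 4.09], [0.21, 2.88], [-2.74, 2.74]. Speed limits (rad/s): [2.57, 2.57, 3.14, 3.14, 3.14, 3.14].

### API

Orientations are given as a rotation vector (axis times angle).
In Python, from cell import bot, eyes, job_done, monitor gives the robot as it stands. The module is installed in compiled form; this text tells all that it offers. Calls block until the motion is done:
- bot.move_ptp(position, orientation): joint-space move of the TCP to a pose.
- bot.move_l(position, ori=None, v=0.15, force_limit=None): straight line of the TCP; ori=None keeps the orientation; v is the mean speed in m/s. With force_limit (N) it stops when the force on the tool has changed by that much, and returns True; else False.
- bot.move_joints(angles): joint-space move.
- bot.ungrasp() and bot.clamp(squeeze=None): open the fingers fully, or close them until they stop; squeeze is the grip in N (None keeps the last).
- bot.dwell(seconds).
- bot.ik(position, orientation): joint angles nearest the present ones, or None.
- eyes.snapshot(name): name is "side" or "top"; returns the picture (420x560x3 uint8, red, green, blue); there is no depth.
- eyes.camera_info(name): a dict with "intrinsics" (3x3 intrinsics, pixels), "T" (4x4, takes a point from camera to world coordinates). Camera axes: x right, y down, z forward; pixel columns grow to the right and rows downward; lengths in m; the calibration is good to about 2 mm. A picture is of the moment at which its call begins. camera_info takes no time and is no camera call.
A pose or a line that the arm cannot do raises bot.PlanningError and nothing moves.
- job_done(): hands the job in; it is judged then, once.
Readings, each from a call of its own:
- monitor.get_time(): time.
- monitor.get_joint_pos(): joint angles.
- monitor.get_qvel(): joint speeds.
- monitor.get_effort(): joint torques, N m.
- monitor.get_tool_pos(): TCP position.
- monitor.get_orientation(): TCP orientation.
- monitor.get_ft_force(): force on the tool from outside, world axes, zero at the start.
- monitor.get_torque(): the same for the moment, N m.
- monitor.get_finger_gap(): finger opening in m.
- monitor.get_grip_force(): force on a finger pad.
Only numpy, scipy, OpenCV 4.12 (cv2) and the standard library are available. Lean on these libraries where they do the work, as an engineer would, in place of code of your own. Each camera call takes 0.05 s, during which the arm holds its last target. There are 200 camera calls.

### The job

First switch the power isolator of the rotator drive off by turning its red handle clockwise until it clicks home. Then take the snap-ring pliers by their two handles, squeeze them all the way together so that the ring is fully spread, lift it, and slide the spread ring gently down over the axle stub until it lies level with the groove, flat on the brass washer. Finish there while still holding the pliers upright and squeezed, with the ring kept spread; leave everything else on the bench where it is.

Things in the scene. Friction and masses are not known exactly. Their poses are not given: they have to be found in the camera images.
- isolator_grip (a point): Red rotary handle of the power isolator, on a grey box (110 x 110 x 60 mm) with a yellow disc. Its grip is a bar 62 mm long, 16 mm wide, from 77 to 110 mm above the table; this point is on the upright turning axis at the bar's centre, 94 mm above the table. x runs along the bar and turns with it (white pointer at the -x end), z up.
- isolator (a joint): Turn of the isolator handle in rad: 0 = on (start), 1.05 = off, growing clockwise seen from above. Switching off is a clockwise turn of 60 degrees; a spring (about 0.1 N m) pulls the handle to the nearer of the two end stops and tips over half-way.
- pliers_grip (a point): Point midway between the two upright red handles of the snap-ring pliers, at the height to grip: 127 mm above the table at first, 115 mm straight above ring_centre. Handles: 16 mm wide along x, 11 mm thick, from 28 mm above to 34 mm below this point, apart along y: 60 mm over their outsides here when free, 40 mm squeezed. z up, -x is the side of the ring's gap.
- pad: Round wooden pad, 92 mm across, 10 mm high, fixed; origin at its underside. The pliers (140 mm tall, about 0.16 kg) stand on it loose and upright, with the snap ring already hooked on their tips and lying flat under them.
- ring_centre (a point): Centre of the steel snap ring (C-shaped, 4 mm thick, 54 mm across when spread, lugs reaching 34 mm from the centre on the -x side), half-way through its thickness; same axes as pliers_grip. Free, it is too narrow for the axle; fully spread it clears the axle by about 3 mm all round. It stays on the tips.
- handle_left (a joint): Angle by which the pliers are squeezed, rad: 0 = handles free, 0.18 = squeezed to their stop, ring fully spread. A spring of about 4 N (free) to 9 N (at the stop) at each handle opens them again.
- groove (a point): On the axis of the upright axle stub of a blue rotator drive (base 130 x 110 x 40 mm), at mid-thickness of a ring lying home, 77 mm above the table. Stub 36 mm across, tapering to 27 mm over the last 6 mm; its end is 23 mm above this point. A brass thrust washer, 60 mm across on a toothed pulley, has its face 2 mm below this point: a ring lying on it is level with the groove. z up.
- bearing: Bystander: steel ball bearing ring lying flat, 38 mm across, 12 mm high; origin at its underside
- wingnut: Bystander: dark steel wing nut of a vessel clamp, 40 mm wide, 22 mm high; origin at its underside
- grease: Bystander: white jar with blue cap, 52 mm across, 70 mm high, standing; origin at its underside
- screwdriver: Bystander: screwdriver lying flat; origin at its underside
- wrench: Bystander: wrench lying flat; origin at its underside
- foam: Bystander: pale green foam block, 80 x 200 x 35 mm; origin at its underside
- brush: Bystander: brush lying flat; origin at its underside
Things that resemble listed ones, but are neither listed nor needed, are in the scene too. There is more than one size of the part that bears pliers_grip; the job needs the middle-sized.

How it is judged:
On the way, in this order (a step that is already met when the one before it is completed fails the run):
1. the isolator handle is at off (value of joint isolator above 0.9 rad), for 0.2 s.
2. the pliers are squeezed, the ring spread, and lifted at least 30 mm off the pad (value of joint handle_left above 0.12 rad and height (world z) of ring_centre above 0.042 m and contact force between the fingers and pliers above 4 N), for 0.2 s.
At the end, for the whole second after the job is handed in: Isolator off (over 0.9 rad); pliers still held squeezed (over 0.12 rad, fingers over 4 N), upright within 0.12 rad, still; ring round the axle within 5 mm of its axis, from 4 mm below to 3.5 mm above groove height, pressing on the drive with under 20 N (value of joint isolator above 0.9 rad and value of joint handle_left above 0.12 rad and horizontal distance between ring_centre and groove below 0.005 m and z of ring_centre in the frame of groove between -0.004 and 0.0035 m and angle between ring_centre's own z axis and vertical below 0.12 rad and contact force between the fingers and pliers above 4 N and contact force between pliers and drive below 20 N and linear speed of pliers below 0.02 m/s); the arm keeps its last pose, push and grip.
It fails at once if the pliers are pressed on the drive with more than 40 N (contact force between pliers and drive above 40 N).
It fails at once if the pliers are tipped over (angle between ring_centre's own z axis and vertical above 0.6 rad).
It fails at once if a bystander is moved by more than 30 mm (distance of any of bearing, wingnut, grease, screwdriver, wrench, foam, brush from where it was at the start of the episode above 0.03 m).
It also fails if it takes over 61 s, if anything falls off the work surface, if the arm or the gripper's body presses on something with over 40 N, if the wrist force passes 120 N, or if a joint passes its speed limit or range.

## Working session

There is one attempt and no reset: what is moved stays moved. The work goes in short steps, each a Python script; the robot and the scene stay as the last script left them, time stands still between calls to the robot, and variables do not carry over. Pictures are saved under pics/ and viewed, at most 10 in all, crops included, and the job is handed in when it is done.

```bash
mkdir -p pics
cat > h.py <<'E'
import numpy as np, cv2
from cell import bot, eyes, job_done, monitor
from scipy.spatial.transform import Rotation as R
def down(yaw):  # tool z down; tool y axis at angle yaw from world y
    return (R.from_euler('z',yaw)*R.from_rotvec([np.pi,0,0])).as_rotvec()
def ray(n,u,v):
    c=eyes.camera_info(n);T=np.array(c["T"]);K=np.array(c["intrinsics"])
    return T[:3,3],T[:3,:3]@np.linalg.solve(K,[u,v,1])
def px2w(n,u,v,z):
    o,d=ray(n,u,v);return o+d*(z-o[2])/d[2]
def w2px(n,p):
    c=eyes.camera_info(n);T=np.array(c["T"]);K=np.array(c["intrinsics"])
    q=K@(T[:3,:3].T@(np.array(p)-T[:3,3]));return q[:2]/q[2]
def save(n,f,crop=None):
    im=eyes.snapshot(n)[:,:,::-1]
    if crop:
        a,b,c,d,s=crop;im=cv2.resize(im[b:d,a:c],None,fx=s,fy=s,interpolation=cv2.INTER_CUBIC)
    cv2.imwrite('pics/'+f,im)
E
python3 - <<'E'
from h import *
save("top","top1.png");save("side","side1.png")
for n in("top","side"):
    c=eyes.camera_info(n);print(n,np.round(c["T"],3).tolist(),np.round(c["intrinsics"],1).tolist())
print(monitor.get_orientation(),monitor.get_time())
E
```

```text
top [[-0.009, -0.997, 0.082, 0.443], [-1.0, 0.008, -0.014, -0.043], [0.014, -0.082, -0.997, 1.548], [0.0, 0.0, 0.0, 1.0]] [[523.2, 0.0, 282.8], [0.0, 523.2, 206.7], [0.0, 0.0, 1.0]]
side [[0.786, -0.439, 0.435, 0.211], [-0.618, -0.568, 0.543, -0.511], [0.009, -0.696, -0.718, 0.728], [0.0, 0.0, 0.0, 1.0]] [[380.9, 0.0, 276.3], [0.0, 380.9, 208.9], [0.0, 0.0, 1.0]]
[-3.50749423e-01 -3.12146940e+00  2.48832248e-03] 0.1
```

View pics/top1.png

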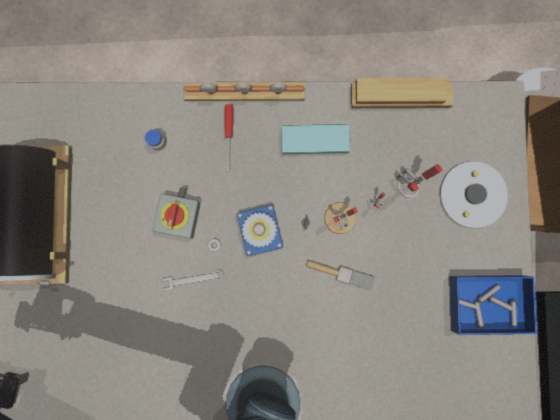

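View pics/side1.png

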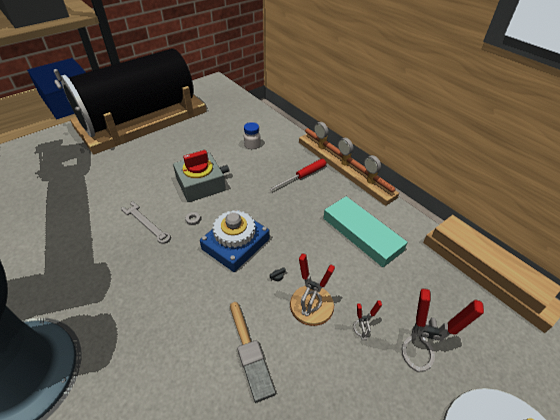

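The pliers candidates in the top view are the set on the wooden pad (341,216), a small one (377,201) and a large one (415,180). I choose the middle-sized set on the pad. The only isolator is at (176,215), the axle stub is at (260,230), and next I check crops.

Run:
```python
from h import *
im=eyes.snapshot("top")[:,:,::-1]; f=lambda i,a,b,c,d,s:cv2.resize(i[b:d,a:c],None,fx=s,fy=s,interpolation=cv2.INTER_CUBIC)
A=np.vstack([np.hstack([f(im,145,185,210,245,6),f(im,305,185,370,245,6)])]) 
B=f(im,230,200,290,260,4)
im2=eyes.snapshot("side")[:,:,::-1]
C=f(im2,280,245,350,335,2.66)
D=f(im2,160,140,240,205,3.69)
row=[cv2.resize(x,(260,240)) for x in(B,)]
cv2.imwrite('pics/c1.png',A)
cv2.imwrite('pics/c2.png',np.hstack([f(im,230,200,290,260,6.5),f(im2,285,245,350,310,6)]))if 0 else None
cv2.imwrite('pics/c2.png',np.hstack([f(im,230,200,290,260,6.5),f(im2,285,250,350,315,6)]))
```

```text
(no output)
```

View pics/c1.png

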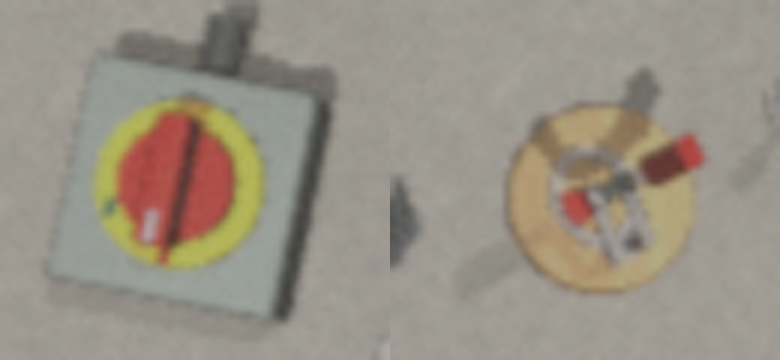

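View c2.

The left crop shows the isolator handle with its bar running from (180,110) to the pointer at (150,230), tilted about 11°. The right crop shows the pliers on the pad, handle tops at (575,207) and (690,152), gap and lugs at about (625,250).

View pics/c2.png

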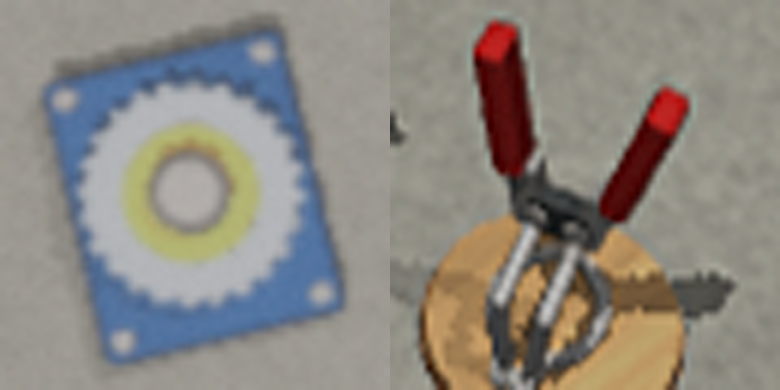

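Run:
```python
from h import *
t=lambda x,y:(305+(x-390)/6,185+y/6)
s=lambda x,y:(285+(x-390)/6,250+y/6)
g=lambda x,y:(230+x/6.5,200+y/6.5)
i=lambda x,y:(145+x/6,185+y/6)
def tri(a,b):
    o1,d1=ray("top",*a);o2,d2=ray("side",*b);M=np.c_[d1,-d2];k=np.linalg.lstsq(M,o2-o1,rcond=None)[0]
    p,q=o1+k[0]*d1,o2+k[1]*d2;return (p+q)/2,np.linalg.norm(p-q)
L=tri(t(576,207),s(496,42));Rr=tri(t(691,151),s(670,110))
print("handles tri",L,Rr)
a=px2w("top",*t(576,207),.153);b=px2w("top",*t(691,151),.153);c=px2w("side",*s(496,42),.153);d=px2w("side",*s(670,110),.153)
print("top",a,b,(a+b)/2,np.linalg.norm(a-b));print("side",c,d,(c+d)/2,np.linalg.norm(c-d))
print("yaw",np.arctan2(*( (a-b)[[0,1]]*[-1,1])),np.arctan2(*((c-d)[[0,1]]*[-1,1])))
print("pad",px2w("top",*t(600,197),.01))
print("groove",px2w("top",*g(188,192),.1),px2w("top",*g(191,192),.075))
print("iso disc",px2w("top",*i(179,183),.062),"bartop ends",px2w("top",*i(178,112),.11),px2w("top",*i(152,238),.11))
# image-code: handle-red centroid, pad centroid, yellow disc & washer
im=eyes.snapshot("top").astype(int);sd=eyes.snapshot("side").astype(int)
def bb(im,m,a,b,c,d):
    v,u=np.nonzero(m[b:d,a:c]);return u.mean()+a,v.mean()+b,(u.min()+u.max())/2+a,(v.min()+v.max())/2+b,len(u)
yel=(im[...,0]-im[...,2]>60)&(im[...,1]-im[...,2]>40)
w=bb(im,yel,235,205,285,255);print("washer",w,px2w("top",*w[:2],.075),px2w("top",*w[2:4],.075))
m=((im[...,0]-im[...,2]>60))
w=bb(im,m,150,190,205,240);print("disc+handle bbox",w,px2w("top",*w[2:4],.062))
w=bb(im,(im[...,0]-im[...,2]>40),318,195,340,240);
v,u=np.nonzero((im[...,0]-im[...,2]>35)[195:245,318:375]);h=cv2.minEnclosingCircle(np.c_[u+318,v+195].astype(np.float32));print("pad circ",h)
o=px2w("top",*w2px("top",[.5,0,.1]),.1);print("check",o)
```

```text
handles tri (array([ 0.52158104, -0.20453165,  0.15229392]), np.float64(0.0003044858085647109)) (array([ 0.54637467, -0.2565492 ,  0.15245249]), np.float64(0.00018502645618011736))
top [ 0.52166341 -0.20454208  0.153     ] [ 0.54626356 -0.25640369  0.153     ] [ 0.53396348 -0.23047288  0.153     ] 0.05740029670357794
side [ 0.52106963 -0.20482601  0.153     ] [ 0.54613332 -0.256844    0.153     ] [ 0.53360148 -0.230835    0.153     ] 0.05774132530356672
yaw 0.4429115367019506 0.44900411754968056
pad [ 0.53456449 -0.23303949  0.01      ]
groove [0.49866842 0.00325268 0.1       ] [0.49962093 0.00274742 0.075     ]
iso disc [0.5420452  0.24274966 0.062     ] bartop ends [0.57147039 0.23423534 0.11      ] [0.51375554 0.24564445 0.11      ]
washer (np.float64(258.98148148148147), np.float64(229.15740740740742), np.float64(259.0), np.float64(229.0), 108) [0.50070261 0.00387496 0.075     ] [0.50114493 0.00382045 0.075     ]
disc+handle bbox (np.float64(174.6332116788321), np.float64(215.02007299270073), np.float64(174.5), np.float64(215.5), 548) [0.54205308 0.24369305 0.062     ]
pad circ ((341.3888854980469, 217.27777099609375), 17.055747985839844)
check [5.00000000e-01 7.63278329e-17 1.00000000e-01]
```

Run:
```python
from h import *
P=np.array([.542,.243,0])
for off in(0,np.pi):
    r=[]
    for y in(-.195,-1.32):
        q=bot.ik(P+[0,0,.093],down(y+off)); r.append(None if q is None else np.round(q,3))
    print(off,r)
    qp=bot.ik([.534,-.2306,.119],down(.445+off)); print(" pl",qp if qp is None else np.round(qp,3))
    qp=bot.ik([.501,.0038,.25],down(.445+off)); print(" gr",qp if qp is None else np.round(qp,3))
```

```text
0 [array([0.231, 0.257, 1.786, 0.   , 1.099, 1.997]), None]
 pl [-0.602  0.195  1.806  0.     1.141  0.523]
 gr [-0.219 -0.14   1.897  0.     1.385  0.907]
3.141592653589793 [array([ 0.231,  0.257,  1.786,  0.   ,  1.099, -1.145]), array([ 0.231,  0.257,  1.786,  0.   ,  1.099, -0.02 ])]
 pl [-0.602  0.195  1.806 -0.     1.141 -2.618]
 gr [-0.219 -0.14   1.897  0.     1.385 -2.235]
```

Run:
```python
from h import *
o=down(-.195+np.pi)
bot.move_ptp([.542,.243,.2],o)
bot.move_l([.542,.243,.093],v=.1,force_limit=10)
bot.clamp(25); print("gap",monitor.get_finger_gap(),monitor.get_grip_force(),monitor.get_ft_force())
q=np.array(monitor.get_joint_pos()); 
for k in range(1,7):
    q2=q.copy(); q2[5]+=1.10*k/6; bot.move_joints(q2); print(np.round(monitor.get_torque(),2),np.round(monitor.get_ft_force(),1))
bot.dwell(.3)
bot.ungrasp()
bot.move_l([.542,.243,.2],v=.15)
print(monitor.get_time())
save("top","iso.png",(145,170,225,245,6))
```

```text
gap 0.015875615454269024 24.999873340129852 [ 2.49290618  8.35484446 -3.76957156]
[-0.49  0.17  0.05] [-0.3 -1.8  0.4]
[-0.98  0.5   0.06] [-2.1 -4.5  2.6]
[-1.26  0.72  0.01] [-3.2 -5.4  3. ]
[-1.48  0.95 -0.03] [-3.6 -6.2  5.1]
[-1.69  1.2  -0.09] [-6.2 -7.6  6.5]
[-1.8   1.35  0.47] [-6.3 -9.9  6.5]
8.9167
```

View pics/iso.png

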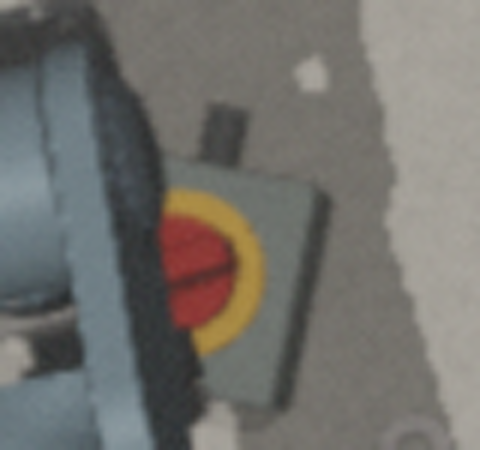

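The handle has turned about 60° clockwise (its edge now lies from (175,290) to (240,260)). Next are the pliers.

Run:
```python
from h import *
o=down(.445); x,y=.5345,-.2301
bot.move_ptp([x,y,.27],o)
print(bot.move_l([x,y,.119],v=.1,force_limit=10))
f0=np.array(monitor.get_ft_force())
bot.clamp(30); bot.dwell(.3)
print("gap",monitor.get_finger_gap(),monitor.get_grip_force(),np.array(monitor.get_ft_force())-f0,monitor.get_time(),monitor.get_tool_pos())
save("side","grip.png",(250,190,370,340,4))
```

```text
False
gap 0.03844740176442223 29.990423619747162 [-1.20385338  1.60143136  7.67391494] 13.55 [ 0.53539819 -0.23060814  0.12110203]
```

View pics/grip.png

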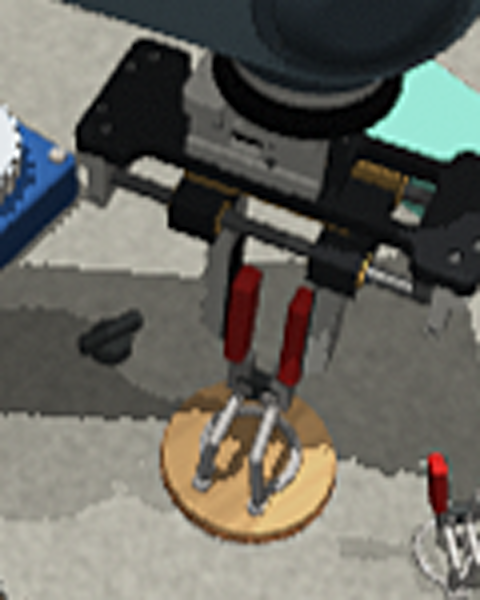

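The pliers are squeezed between the fingers, with handles at (242,315) and (297,335) and the ring open on the pad. I lift them and carry them above the axle.

Run:
```python
from h import *
x,y=.5345,-.2301
bot.move_l([x,y,.165],v=.08); bot.dwell(.5)
print(monitor.get_finger_gap(),monitor.get_grip_force(),monitor.get_tool_pos())
bot.move_l([x,y,.24],v=.12)
bot.move_l([.5002,.0033,.24],v=.12)
bot.move_l([.5002,.0033,.222],v=.08); bot.dwell(.4)
print(monitor.get_finger_gap(),monitor.get_grip_force(),monitor.get_tool_pos(),monitor.get_ft_force(),monitor.get_time())
save("side","over.png",(190,130,290,280,4)); cv2.imwrite('pics/raw.png',eyes.snapshot("side")[:,:,::-1])
for p in([.5007,.0038,.1],[.5007,.0038,.075]): print(w2px("side",p))
```

```text
0.03915107204492887 29.967505931854248 [ 0.53445189 -0.23006901  0.16484935]
0.03927991965699762 29.96745675802231 [0.50032059 0.00327826 0.22223396] [-0.79879751  0.5062363  -1.51515766] 18.4917
[233.59438455 216.67067554]
[234.37335712 224.08697222]
```

View pics/over.png

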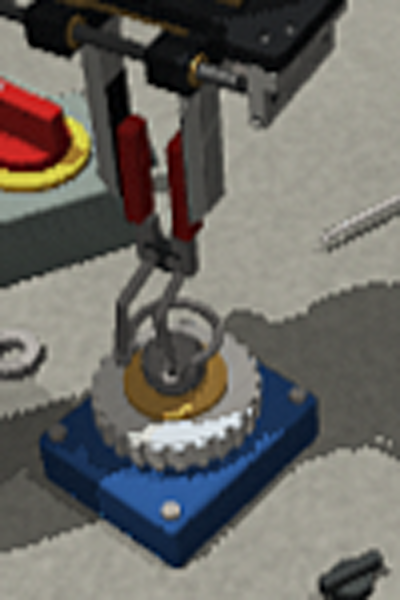

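The side crop shows the spread ring (arc top (170,303), right edge (222,335)) just above the stub end (about (172,350)), with the pliers upright. I overlay the predicted circles to check alignment.

Run:
```python
from h import *
im=cv2.imread('pics/raw.png');a,b,c,d,s=208,195,260,245,7.5
base=cv2.resize(im[b:d,a:c],None,fx=s,fy=s,interpolation=cv2.INTER_CUBIC);ov=base.copy()
th=np.linspace(0,2*np.pi,60)
def circ(x,y,z,r,col):
    p=np.array([(w2px("side",[x+r*np.cos(t),y+r*np.sin(t),z])-[a,b]+.5)*s for t in th]);cv2.polylines(ov,[np.int32(p)],True,col,1)
tp=monitor.get_tool_pos()
circ(tp[0],tp[1],tp[2]-.107,.027,(0,255,0));circ(.5002,.0033,.1,.0135,(255,0,255));circ(.5002,.0033,.075,.030,(255,255,0))
cv2.imwrite('pics/ov.png',np.hstack([base,ov]))
```

```text
(no output)
```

View pics/ov.png

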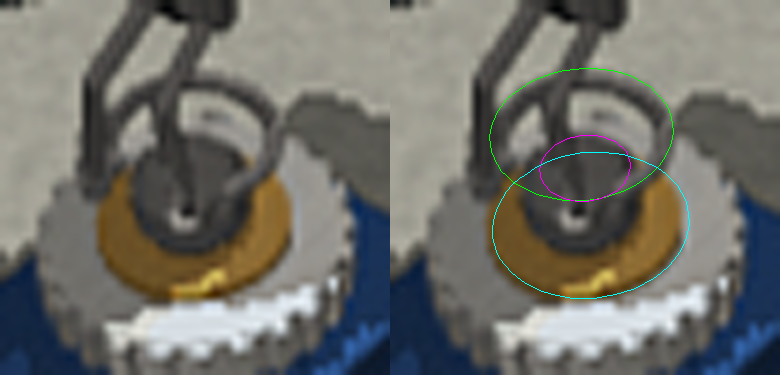

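The overlay shows that the ring matches its prediction sideways (right edge 284). It sits about 2 mm lower, consistent with the grip. The washer is centred at x≈194 against 201 predicted, so I shift the target by about 2 mm towards image left and descend guarded.

Run:
```python
from h import *
x,y=.4986,.0045
bot.move_l([x,y,.222],v=.03); bot.dwell(.2)
f0=np.array(monitor.get_ft_force())
for z in(.205,.196):
    h=bot.move_l([x,y,z],v=.03,force_limit=5)
    print(z,h,np.round(np.array(monitor.get_ft_force())-f0,2),np.round(monitor.get_tool_pos(),4),monitor.get_finger_gap())
    if h: break
print(np.round(monitor.get_torque(),2),monitor.get_time())
save("side","mid.png",(208,190,260,250,8))
```

```text
0.205 False [ 0.92 -0.83 -0.49] [0.4987 0.0045 0.2051] 0.038802560628957275
0.196 False [ 0.78 -0.4   0.2 ] [0.4984 0.0045 0.1957] 0.03906671767914864
[-0.09  0.12  0.08] 20.2083
```

View pics/mid.png

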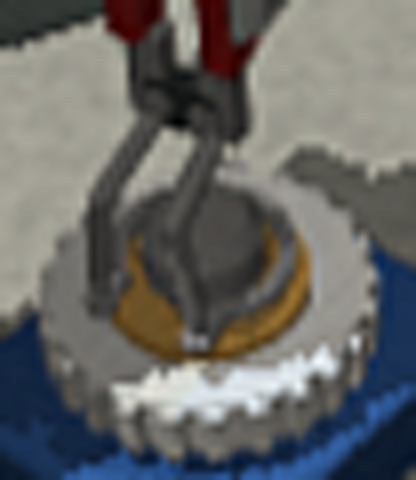

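The ring now encircles the stub end (ring right edge at (300,265), stub centre at (220,240)) with no contact force. I lower it to the washer.

Run:
```python
from h import *
x,y=.4986,.0045
f0=np.array(monitor.get_ft_force())
h=bot.move_l([x,y,.182],v=.015,force_limit=4); bot.dwell(.4)
print(h,np.round(np.array(monitor.get_ft_force())-f0,2),np.round(monitor.get_tool_pos(),4),monitor.get_finger_gap(),monitor.get_grip_force(),np.round(monitor.get_torque(),2),monitor.get_time())
save("side","end.png",(208,190,260,250,8))
```

```text
True [-0.02 -1.12  7.63] [0.4984 0.0045 0.1862] 0.03895237285850537 29.98190402984619 [-0.09  0.25  0.03] 21.325
```

View pics/end.png

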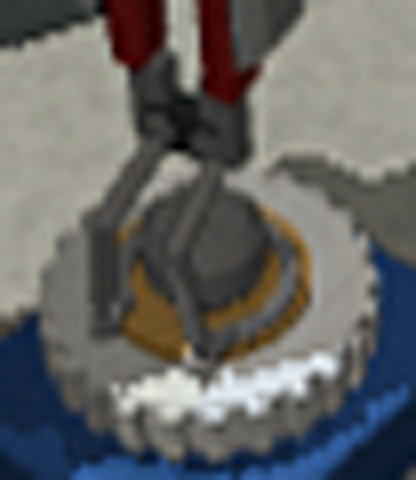

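The ring lies on the washer (ring right edge at (298,275)). Contact came at the predicted height with 7.6 N and no significant side load, so I hand in.

```bash
python3 -c "
from h import *
print(job_done())"
```

```text
the job is handed in; nothing more can be done
None
```

I switched the isolator off, then lowered the spread ring over the axle stub until it touched the brass washer at the expected height (7.6 N), and handed the job in with the pliers still held upright and squeezed; the verdict was not shown.

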